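Present a loose rotor to the tester's reader and nest its carrier

TASK

Pick up the rotor carrier by its upright grip, hold it 5 to 15 cm above the tester's nest plate, and tilt it gently so that the loose rotor rolls along its lane to the pointer clip and stays there for at least three seconds for the reader. Then set it down gently, flat and square between the nest's locators with the lane over the black reader strip and the rotor still at the pointer, and let go. Never let the rotor run against the ends of its lane, do not touch the rotor or the pointer, do not tip the carrier steeply, and leave the other things alone.

Things in the scene. Friction and masses are not known exactly. Their poses are not given: they have to be found in the camera images.
- carrier: The rotor carrier, loose: aluminium tray 160 mm (x) by 280 mm (y), 0.5 kg, origin at the centre of its underside, z up. Upright black grip plate in its middle, the rotor lane runs along y on the +x side; on the -x side (x = -77 to -19 mm) a white rack with fixed brass contacts, 42 mm high, so that carrier and rotor balance about the grip. It may hang 0.03 rad askew in the fingers.
- grip (a point): Where to grip the carrier, in its upright grip plate, 98 mm above the carrier's origin. The plate is 14 mm thick along x, 70 mm long along y, its top 120 mm above the carrier's origin. Take it from above, fingers closing along x, tips at least 75 mm above the carrier's origin, so that the rotor passes below them. Axes parallel to the carrier's.
- lane (a point): Middle of the lane floor, at x = 44, y = 0, z = 6 mm in the carrier; axes parallel to the carrier's. The lane is straight and flat along y, 64 mm wide, walls 20 mm high (the wall beside the grip at x = 8 to 12 mm of the carrier), black end stops with faces at y = -134 and +134 mm, so the rotor's centre can travel between y = -104 and +104 mm.
- rotor: The rotor, loose in the lane: dark cylinder with copper end rings, 60 mm across, 60 mm long, 0.25 kg nominal. Origin at its centre, 30 mm above the lane floor; its x axis is its own axis, across the lane, y and z turn as it rolls. Acceleration along the lane 2/3 g times tilt, like a uniform cylinder, less rolling resistance of about 0.09 m/s2 (starts at about 0.015 rad, varies by a quarter).
- pointer: The pointer clip on the outer wall of the lane: small steel clip with an upright finger, fixed at a different place each time, 15 to 55 mm towards +y from the lane's middle. Origin on the lane's centre line at floor height, level with the finger; axes parallel to the carrier's. The rotor is at the pointer when its centre has the same y in the carrier's frame.
- nest: The tester's nest plate, fixed: steel, 200 mm (x) by 320 mm (y), 10 mm thick, origin at the centre of its underside on the bench, z up. Locator blocks on its four edges reach 24 mm above the origin and leave 180 by 300 mm between them, 10 mm all round the carrier. A black reader strip runs along y at x = +43 mm.
- seat (a point): Centre of the nest's upper face, 10 mm above the bench; axes parallel to the nest's. Seated, the carrier's origin lies here and its axes point the same way as these.
- driver: A red-handled screwdriver lying on the bench, bystander; origin on its axis.
- jar: A white jar with a black cap, 60 mm across and 70 mm high, bystander; origin at the centre of its underside.
- bin: A grey parts bin 120 x 160 x 50 mm, bystander; origin at the centre of its underside.
- gaugeblock: A steel block 50 x 90 x 30 mm, bystander; origin at the centre of its underside.
Not all that is in view belongs to the job. What is shaped like the rotor but green or purple is not meant.

How it is judged:
By the outcome, as a careful person would: the job done as asked, in the order asked, and still so for the second after the job is handed in, with the robot touching nothing.
It also fails if it takes over 72 s, if anything falls off the work surface, if the arm or the gripper's body presses on something with over 40 N, if the wrist force passes 120 N, or if a joint passes its speed limit or range.

ROBOT

A 7-joint arm with a two-finger parallel gripper is mounted at the origin on the work surface. World frame = base frame: x ahead of the robot, y to its left, z up, the work surface at z = 0. Lengths are in m, angles in rad, forces in N, time in s.
With the tool pointing down it reaches from about 0.425 to 0.875 m from the base axis. Payload 4.7 kg.
Tool frame: the origin (TCP) lies on the centre line of the jaws, within the pads' length; the fingertips stand 14 mm ahead of it and the grasp point (between the pads) lies 5 mm behind it; z points along the fingers, y is the line along which they close (so a half turn about z gives the same grasp; the last joint's range is limited). The gripper opens to 85 mm and grips with 20 to 120 N. Pads are 22 mm wide; open, the fingers measure 114 mm over their backs; the gripper's body (76 mm by 85 mm) begins 54 mm behind the grasp point. The pads swing forward as they close: fully open they stand 13 mm farther back than shut.
Start: joints at [-1.087, 0.321, -0.07, 1.45, 0.023, 1.371, -0.057], TCP at [0.294, 0.58, 0.245] pointing down, gripper open.
Joint ranges: [-2.86, 2.86], [-0.3, 2.09], [-1.38, 1.24], [0.06, 2.45], [-1.56, 4.7], [0.09, 2.05], [-2.69, 2.69]. Speed limits (rad/s): [2.57, 2.57, 3.14, 3.14, 3.14, 3.14, 3.14].

INTERFACE

Orientations are given as a rotation vector (axis times angle).
In Python, from station import * gives the robot as it stands.
- The arm moves only by the shell command python3 -m pendant 'ROWS' [OPENING]. ROWS is JSON, one flat list of numbers, 4 for each row, row after row: the shift along the world's x, y, z in mm, then the turn about the world's z in degrees. In form: [x, y, z, turn, x, y, z, turn, ...]. A call has 1 to 12 rows; each row is the pose to reach, as a shift and turn from the pose commanded when the call began; what a row does not reach only later rows make up. A row lasts 1/8 s, in which the tool goes at most 62.5 mm and 10.7 degrees, less where a joint would pass 70% of its speed; a pose out of reach is approached as far as the arm can. A call with a gripper value outside its range is refused whole. OPENING is the opening, from -1 (shut) to 1 (fully open), set as the call begins (- or left out, the last holds). The fingers move at their own pace and stop on an object; the grip force is fixed at half the most. Time passes only in rows, so rows that repeat a pose let the fingers close. It gives the time, the measured TCP pose, the force, the opening and the grip force at its end, in the units of the state.
- observe(): the state, without advancing time (a new reading comes with each control period).
- camera(name): name is "side" or "top"; returns a dict with "image" (480x640x3 uint8, blue, green, red), "intrinsics" (3x3 intrinsics, pixels), "world_from_camera" (4x4, takes a point from camera to world coordinates). Camera axes: x right, y down, z forward; pixel columns grow to the right and rows downward; lengths in m; the calibration is good to about 2 mm. A picture is of the moment at which its call begins. There is no depth.
- sign_off(): hands the job in; it is judged then, once.
The state is a dict: "clock": time; "q": joint angles; "dq": joint speeds; "effort": joint torques, N m; "tool_pos": TCP position; "eef_rot": TCP orientation; "wrist_force": force on the tool from outside, world axes, zero at the start; "wrist_torque": the same for the moment, N m; "width": opening from 0.0 (shut) to 1.0 (fully open); "gripper_force": force on a finger pad.
Only numpy, scipy, OpenCV 4.12 (cv2) and the standard library are available. Lean on these libraries where they do the work, as an engineer would, in place of code of your own. Each camera call takes 0.05 s, during which the arm holds its last target. There are 200 camera calls.

## Working session

There is one attempt and no reset: what is moved stays moved. The work goes in short steps, Python scripts to look and compute and a shell command to move; the robot and the scene stay as the last step left them, time stands still between calls to the robot, and variables do not carry over. Pictures are saved under pics/ and viewed, at most 10 in all, crops included, and the job is handed in when it is done.

```bash
mkdir -p pics; ls; cat > h.py <<'E'
from station import *
import numpy as np, cv2
def snap(n,name):
    c=camera(name); cv2.imwrite(f'pics/{n}.png',c['image']); np.savez(f'pics/{n}.npz',**c); return c
def ray(c,u,v):
    K=np.array(c['intrinsics']);T=np.array(c['world_from_camera'])
    d=T[:3,:3]@np.linalg.solve(K,[u,v,1.]); return T[:3,3],d/np.linalg.norm(d)
def onz(c,u,v,z):
    o,d=ray(c,u,v); return o+d*(z-o[2])/d[2]
def tri(*cuv):
    A=np.zeros((3,3));b=np.zeros(3);R=[ray(*x) for x in cuv]
    for o,d in R:
        P=np.eye(3)-np.outer(d,d);A+=P;b+=P@o
    p=np.linalg.solve(A,b); return p,[np.linalg.norm(np.cross(p-o,d)) for o,d in R]
def proj(c,p):
    T=np.linalg.inv(np.array(c['world_from_camera']));q=T[:3,:3]@np.asarray(p)+T[:3,3]
    q=np.array(c['intrinsics'])@q;return q[:2]/q[2]
def load(n): return dict(np.load(f'pics/{n}.npz'))
E
python3 - <<'E'
from h import *
for n in('side','top'):
    c=snap(n+'0',n);print(np.round(c['intrinsics'],1).tolist(),np.round(c['world_from_camera'],3).tolist())
o=observe();print({k:np.round(v,3).tolist() for k,v in o.items()})
E
python3 -m pendant --help 2>&1 | head -20
```

```text
pics
[[513.4, 0.0, 318.3], [0.0, 513.4, 236.9], [0.0, 0.0, 1.0]] [[0.999, -0.025, 0.047, 0.536], [-0.051, -0.712, 0.701, -0.839], [0.016, -0.702, -0.712, 0.97], [0.0, 0.0, 0.0, 1.0]]
[[572.2, 0.0, 317.7], [0.0, 572.2, 237.3], [0.0, 0.0, 1.0]] [[0.029, -0.998, 0.051, 0.496], [-0.999, -0.03, -0.015, 0.023], [0.017, -0.05, -0.999, 1.478], [0.0, 0.0, 0.0, 1.0]]
{'clock': 0.1, 'q': [-1.087, 0.322, -0.07, 1.452, 0.023, 1.371, -0.057], 'dq': [-0.001, -0.002, 0.001, -0.002, -0.001, 0.0, 0.0], 'effort': [-0.0, -49.488, -0.384, -31.521, 0.013, 0.007, -0.0], 'tool_pos': [0.294, 0.579, 0.244], 'eef_rot': [-0.731, -3.055, 0.003], 'wrist_force': [1.122, -0.111, -0.128], 'wrist_torque': [-0.002, -0.003, -0.072], 'gripper_force': 0.0, 'width': 1.002}
invalid input: not JSON, or not a number
```

View pics/side0.png

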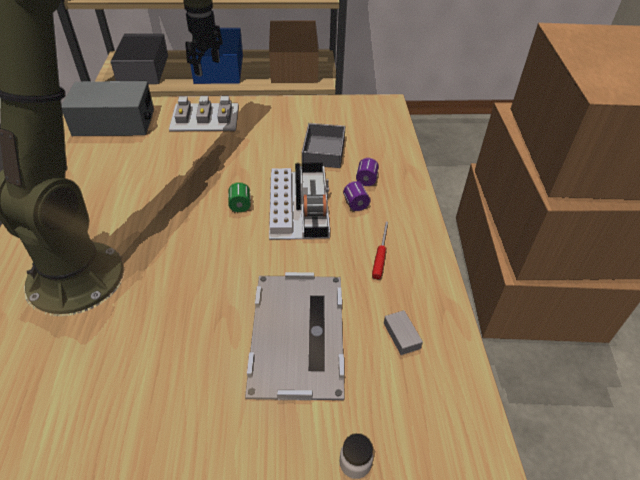

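View pics/top0.png

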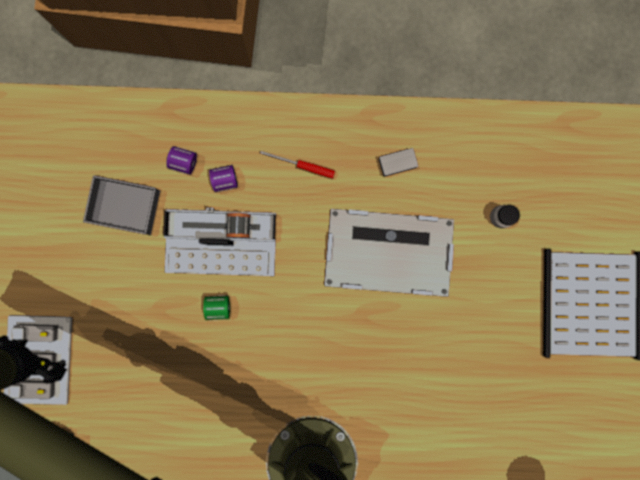

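```bash
python3 - <<'E'
from h import *
a=cv2.imread('pics/top0.png')[195:320,150:350];b=cv2.imread('pics/side0.png')[150:250,225:385]
a=cv2.resize(a,(800,500),interpolation=cv2.INTER_CUBIC)[:340,:520];b=cv2.resize(b,(800,500),interpolation=cv2.INTER_CUBIC)[:,:560]
cv2.imwrite('pics/c1a.png',a);cv2.imwrite('pics/c1b.png',b)
E
```

```text
(no output)
```

View pics/c1a.png

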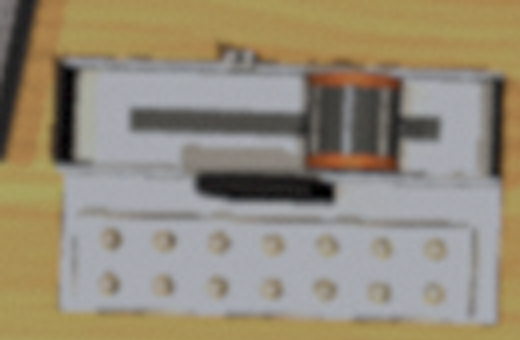

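View pics/c1b.png

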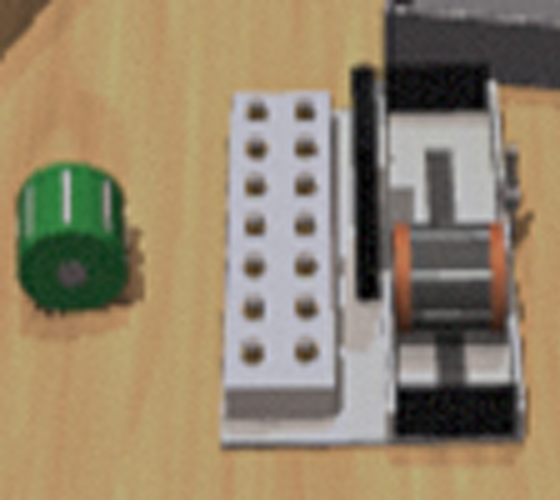

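```bash
cat > m.py <<'E'
from h import *
from scipy.optimize import least_squares
t,s=load('top0'),load('side0')
A=lambda u,v:(t,150+u/4-.4,195+v/4-.4)
B=lambda u,v:(s,225+u/5-.4,150+v/5-.4)
def fit(obs,z0,g):
    def W(p,q):
        c,si=np.cos(p[2]),np.sin(p[2]);return np.array([p[0]+c*q[0]-si*q[1],p[1]+si*q[0]+c*q[1],z0+q[2]])
    f=lambda p:np.concatenate([proj(c,W(p,np.array(q)/1000))-[u,v] for (c,u,v),q in obs])
    r=least_squares(f,g,loss='soft_l1');return r.x,np.round(r.fun.reshape(-1,2),1).tolist(),W
E
python3 - <<'E'
from m import *
print('grip far top',tri(A(197,187),B(363,67)))
print('pointer',tri(A(240,50),B(513,150)),tri(A(240,55),B(513,190)))
o=[(A(496,325),(-80,-140,0)),(A(60,310),(-80,140,0)),(A(60,60),(80,140,26)),(A(502,74),(80,-140,26)),(B(222,443),(-80,-140,0)),(B(522,438),(80,-140,0)),(A(197,187),(0,35,120)),(B(363,67),(0,35,120))]
p,r,W=fit(o,0,[.56,.5,0]);print('carrier',p,r)
print('grip',W(p,[0,0,.098]))
inv=lambda P:(np.array([[np.cos(p[2]),np.sin(p[2])],[-np.sin(p[2]),np.cos(p[2])]])@(P[:2]-p[:2])*1000).round(1)
print('rotor top',inv(onz(*A(352,122),.036+.02)),'side',inv(onz(*B(450,280),.036)))
for z in(.03,.045):print('ptr',inv(onz(*A(240,55),z)),inv(onz(*B(513,170),z)))
T=lambda u,v:(t,u,v);S=lambda u,v:(s,u,v)
o=[(T(329,209),(100,160,0)),(T(454,217),(100,-160,0)),(T(448,296),(-100,-160,0)),(T(323,287),(-100,160,0)),(S(258,277),(-100,160,0)),(S(342,277),(100,160,0)),(S(344,398),(100,-160,0)),(S(247,398),(-100,-160,0))]
print('nest',fit(o,.01,[.56,0,0])[:2])
print('nest corner h',tri(T(454,217),S(344,398)),tri(T(323,287),S(258,277)))
E
```

```text
grip far top (array([0.54838981, 0.2839778 , 0.11695072]), [np.float64(0.0013010681252994918), np.float64(0.0013010681252993712)])
pointer (array([0.63300008, 0.27013537, 0.06860823]), [np.float64(0.0011503208202952161), np.float64(0.0011503208202953644)]) (array([0.6337352 , 0.27592143, 0.03490299]), [np.float64(0.000555649676737121), np.float64(0.0005556496767370399)])
carrier [ 0.54876617  0.2508066  -0.00057321] [[0.1, -0.1], [-0.0, 0.4], [0.1, -0.2], [0.1, -0.2], [-0.5, 1.2], [0.1, 0.7], [-1.0, -0.8], [-0.4, -1.3]]
grip [0.54876617 0.2508066  0.098     ]
rotor top [ 43.9 -49.5] side [ 45.3 -50.9]
ptr [86. 26.] [86.  48.7]
ptr [84.5 23.4] [84.4 30.5]
nest (array([ 0.53856627, -0.18484221, -0.04562219]), [[1.3, -0.5], [-0.3, 1.0], [0.8, -0.5], [1.5, -0.8], [-0.0, -1.7], [-2.1, -1.2], [1.5, -0.2], [-1.4, -0.4]])
nest corner h (array([ 0.63089084, -0.34973867,  0.01077459]), [np.float64(0.002767756200431155), np.float64(0.0027677562004308803)]) (array([ 0.44429197, -0.01689897, -0.00060132]), [np.float64(0.0009046085686073528), np.float64(0.0009046085686073147)])
```

Seen: the carrier is at top (220,243). Four things could be taken for the rotor: the dark cylinder with copper rings in the lane, top (237,225); a green one, top (216,307); and purple ones, top (182,160) and (222,178). I choose the copper-ringed one, and the crops confirm it. The pointer clip is at top (210,208), side (327,185). Heights agree with the text: grip top measured 117 mm against 120, nest 0–11 mm against 10.

```bash
python3 -m pendant '[8,-10,-1,-2, 23,-30,-4,-6, 46,-60,-8,-11, 74,-97,-13,-18, 105,-138,-18,-26, 135,-178,-23,-33, 166,-218,-29,-41, 196,-259,-34,-49, 222,-292,-38,-55, 240,-316,-41,-59, 251,-331,-43,-62, 255,-336,-44,-63.1]' 1
python3 - <<'E'
from h import *
snap('top1','top');snap('side1','side')
a=cv2.resize(cv2.imread('pics/side1.png')[120:260,200:400],(800,560),interpolation=cv2.INTER_CUBIC)
cv2.imwrite('pics/c2.png',a)
E
```

```text
clock: 1.6
tool_pos: [0.5496, 0.2429, 0.2012]
eef_rot: [-2.224, -2.219, 0.0]
wrist_force: [-1.1, 0.4, 0.3]
width: 1.001
gripper_force: 0.0
```

View pics/c2.png

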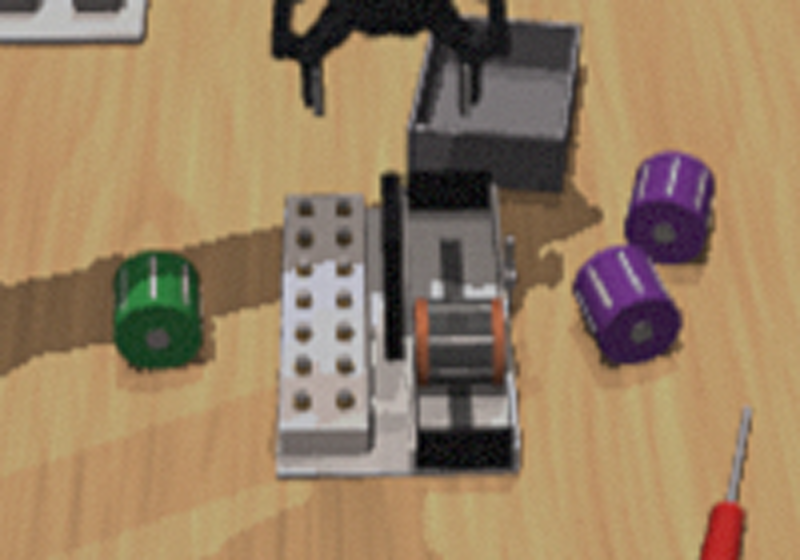

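Gripper is centred over the grip plate: finger tips at crop (315,112) and (470,105), plate at crop x≈392. Descending.

```bash
python3 -m pendant '[0,0,-6,0, 0,0,-22,0, 0,0,-45,0, 0,0,-68,0, 0,0,-88,0, 0,0,-101,0, 0,0,-107,0, 0,0,-108,0, 0,0,-108,0]'; python3 -m pendant '[0,0,0,0, 0,0,0,0, 0,0,0,0, 0,0,0,0, 0,0,0,0, 0,0,0,0]' -1;  python3 - <<'E'
from h import *
o=observe();print(o['width'],o['gripper_force'],o['wrist_force'],o['wrist_torque'])
E
```

```text
clock: 2.82
tool_pos: [0.5498, 0.2438, 0.0941]
eef_rot: [2.222, 2.221, 0.002]
wrist_force: [0.4, -0.8, -0.4]
width: 0.998
gripper_force: 0.0
clock: 3.58
tool_pos: [0.5491, 0.2436, 0.0935]
eef_rot: [-2.222, -2.221, 0.0]
wrist_force: [-1.8, 0.0, 2.1]
width: 0.154
gripper_force: 60.1
0.153699837800737 60.11992335319519 [-1.77621638  0.0385426   2.13387771] [-0.09823806  0.31872385  0.0162736 ]
```

```bash
cat > track.py <<'E'
from m import *
# carrier origin rel. to TCP at grasp (carrier frame): measured
OFF=np.array([0.,0.0075]) # carrier origin - TCP in xy
def rot(n,name,c=None,yaw=0.,show=False):
    """rotor y in carrier frame (mm) from copper ring mask; assumes carrier rigid to TCP"""
    c=c or snap(n,name); o=observe(); tp=np.array(o['tool_pos'])
    R=np.array([[np.cos(yaw),-np.sin(yaw)],[np.sin(yaw),np.cos(yaw)]])
    org=np.r_[tp[:2]+R@OFF,tp[2]-0.0935]
    w=lambda q:org+np.r_[R@np.array(q[:2])/1000,q[2]/1000]
    hsv=cv2.cvtColor(c['image'],cv2.COLOR_BGR2HSV)
    m=cv2.inRange(hsv,(4,120,80),(13,255,255))
    poly=np.array([proj(c,w(q)) for q in((10,-125,36),(80,-125,36),(80,125,36),(10,125,36))]).astype(np.int32)
    P=np.zeros_like(m);cv2.fillConvexPoly(P,cv2.convexHull(poly),255);P=cv2.dilate(P,np.ones((7,7)))
    m&=P
    v,u=np.nonzero(m)
    if len(u)<8: return None,len(u)
    # match bounding band: predicted ring silhouettes for candidate y
    best=[]
    a=np.linspace(0,2*np.pi,60)
    for y in np.arange(-104,105,1.):
        M=np.zeros_like(m)
        for x0,x1 in((14,22),(66,74)):
            pts=np.array([proj(c,w((x,y+30*np.cos(k),36+30*np.sin(k)))) for x in(x0,x1) for k in a[::3]])
            cv2.fillConvexPoly(M,cv2.convexHull(np.round(pts*16).astype(np.int32)),255,shift=4)
        i=np.count_nonzero(M&m);best.append(i/(np.count_nonzero(M|m)))
    k=int(np.argmax(best));ys=np.arange(-104,105,1.);b=np.array(best);sel=b>b[k]*.9
    return round(float((ys[sel]*b[sel]).sum()/b[sel].sum()),1),len(u),round(b[k],2)
E
python3 - <<'E'
from track import *
print('before',rot('top2','top'),rot('side2','side'))
E
python3 -m pendant '[0,0,1,0, 0,0,3,0, 0,0,5,0, 0,0,6,0]'
python3 - <<'E'
from track import *
print(rot('top3','top'),rot('side3','side'));o=observe();print(o['wrist_force'],o['wrist_torque'])
E
```

```text
before (-48.0, 142, np.float64(0.5)) (-42.5, 96, np.float64(0.48))
clock: 4.18
tool_pos: [0.549, 0.2434, 0.0989]
eef_rot: [-2.222, -2.221, 0.001]
wrist_force: [-0.6, -0.9, -7.4]
width: 0.161
gripper_force: 58.7
(-48.5, 142, np.float64(0.49)) (-42.9, 95, np.float64(0.47))
[ 0.16052374  0.35725363 -7.12485474] [ 0.09225177 -0.01469185 -0.04667111]
```

```bash
python3 -m pendant '[0,0,3,0, 0,0,10,0, 0,0,22,0, 0,0,36,0, 0,0,50,0, 0,0,64,0, 0,0,76,0, 0,0,85,0, 0,0,90,0, 0,0,92,0]'
python3 - <<'E'
from track import *
print(rot('top4','top'),rot('side4','side'));o=observe();print(o['wrist_force'],o['wrist_torque'])
for n in('top','side'):
    pass
a=cv2.imread('pics/top4.png')[180:300,130:290];b=cv2.imread('pics/side4.png')[100:250,225:385]
cv2.imwrite('pics/c3.png',np.hstack([cv2.resize(a,(480,360),interpolation=2),cv2.resize(b,(320,300),interpolation=2)[:, :320].repeat(1,0) if 0 else cv2.resize(b,(320,360),interpolation=2)]))
E
```

```text
clock: 5.52
tool_pos: [0.5493, 0.2436, 0.1914]
eef_rot: [2.222, 2.221, -0.0]
wrist_force: [0.2, 0.1, -7.5]
width: 0.153
gripper_force: 58.7
(-48.5, 162, np.float64(0.53)) (-40.5, 104, np.float64(0.46))
[-0.46343736 -0.27830936 -5.94797102] [ 0.08338379 -0.07166921 -0.06833868]
```

View pics/c3.png

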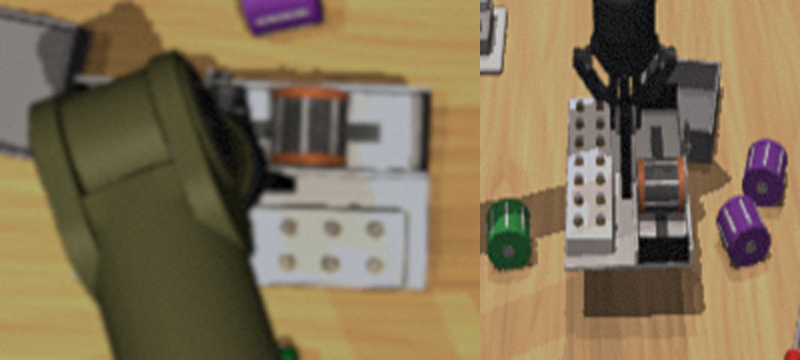

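The carrier hangs level and the rotor is still at y≈-50 mm; the arm hides the pointer in the top view. Next is a zoom on the pointer clip and the nest corners.

```bash
python3 - <<'E'
from h import *
t,s=cv2.imread('pics/top0.png'),cv2.imread('pics/side0.png')
I=lambda a,w,h:cv2.resize(a,(w,h),interpolation=cv2.INTER_NEAREST)
p=I(t[195:225,195:225],300,300);q=I(s[165:205,310:340],300,400)[:300]
n=cv2.resize(t[200:300,315:465],(500,333),interpolation=2);m=cv2.resize(s[265:405,240:355],(300,365),interpolation=2)
C=np.zeros((600,800,3),np.uint8);C[:300,:300]=p;C[300:,:300]=q;C[:333,300:]=n
m=cv2.resize(s[265:405,240:355],(219,266),interpolation=2);C[334:,300:519]=m
cv2.imwrite('pics/c4.png',C)
E
```

```text
(no output)
```

View pics/c4.png

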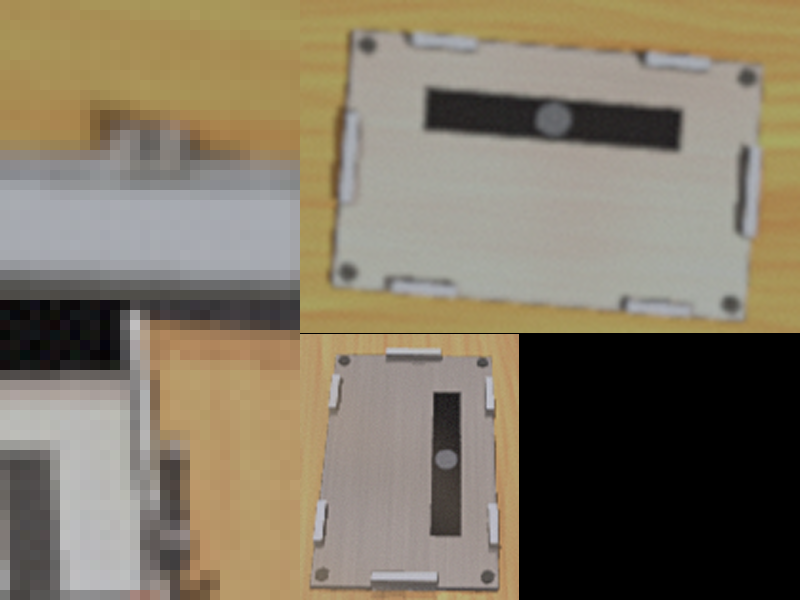

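```bash
python3 - <<'E'
from m import *
T=lambda u,v:(t,u-.5,v-.5);S=lambda u,v:(s,u-.5,v-.5)
print(tri(T(205.8,206),S(327.5,179)),tri(T(210,209.5),S(327,189)))
for tt in((T(205.8,206),S(327.5,179)),(T(210,209.5),S(327,189))):
  for c in tt:
    o,d=ray(*c); k=(.634-o[0])/d[0]; p=o+d*(0.045-o[2])/d[2]; print(p.round(4))
o=[(T(330.3,209.3),(100,160,0)),(T(453.9,219.2),(100,-160,0)),(T(448.5,295.4),(-100,-160,0)),(T(324.6,285.5),(-100,160,0)),(S(259.5,275.5),(-100,160,0)),(S(341,277.1),(100,160,0)),(S(344.7,399.7),(100,-160,0)),(S(245.3,397.6),(-100,-160,0))]
for oo in(o,o[:4],o[4:]):print('nest',fit(oo,.01,[.56,0,0])[:2])
print('disc',onz(*T(390.9,235.7),.01),onz(*S(240+146/1.9,265+126/1.9),.01))
E
```

```text
(array([0.63524128, 0.28180013, 0.06326873]), [np.float64(0.0030663725778341034), np.float64(0.003066372577833956)]) (array([0.63218663, 0.27680222, 0.03092905]), [np.float64(0.000825665316699797), np.float64(0.0008256653166998823)])
[0.6402 0.2852 0.045 ]
[0.6341 0.304  0.045 ]
[0.6317 0.2743 0.045 ]
[0.6299 0.26   0.045 ]
nest (array([ 0.53858047, -0.18463214, -0.05607541]), [[0.8, -0.9], [0.6, -0.0], [0.3, 1.2], [-0.0, 0.5], [-0.3, -0.1], [0.1, -0.5], [0.5, -1.0], [0.1, -0.1]])
nest (array([ 0.53904505, -0.18357295, -0.04994518]), [[0.2, -0.7], [-0.1, -0.6], [0.1, 0.6], [-0.2, 0.7]])
nest (array([ 0.53843681, -0.18570019, -0.05987531]), [[-0.1, 0.1], [0.3, -0.0], [0.1, -0.3], [-0.3, 0.2]])
disc [ 0.58168063 -0.18641201  0.01      ] [ 0.58045394 -0.18703023  0.01      ]
```

```bash
python3 -m pendant '[0,-1,0,0, 0,-4,0,0, 0,-8,0,0, 0,-14,0,0, 0,-21,0,0, 0,-29,0,0, 0,-39,0,0, 0,-50,0,0, 0,-63,0,0, 0,-77,0,0, 0,-92,0,0, 0,-109,0,0]'
python3 - <<'E'
from track import *
print(rot('side5','side'),rot('top5','top'))
E
python3 -m pendant '[-1,-18,0,-0.2, -2,-38,0,-0.5, -3,-58,0,-0.8, -4,-78,0,-1.1, -5,-98,0,-1.4, -6,-116,0,-1.7, -7,-133,0,-2, -8,-148,0,-2.3, -9,-162,0,-2.6, -10,-175,0,-2.8, -10.5,-186,0,-3, -11,-196,0,-3.2]'
python3 - <<'E'
from track import *
print(rot('side6','side',yaw=-.056),rot('top6','top',yaw=-.056))
E
```

```text
clock: 7.12
tool_pos: [0.5493, 0.1335, 0.1914]
eef_rot: [2.222, 2.221, 0.0]
wrist_force: [0.4, 1.0, -6.6]
width: 0.155
gripper_force: 58.7
(-37.0, 126, np.float64(0.48)) (-51.5, 141, np.float64(0.45))
clock: 8.72
tool_pos: [0.5383, -0.062, 0.1913]
eef_rot: [2.283, 2.158, 0.0]
wrist_force: [0.1, 0.5, -7.3]
width: 0.162
gripper_force: 58.7
(-47.5, 175, np.float64(0.61)) (None, 0)
```

```bash
python3 -m pendant '[0,-6,0,0, 0,-12,0,0, 0,-17,0,0, 0,-21,0,0, 0,-24,0,0, 0,-26,0,0, 0,-27,0,0, 0,-27,0,0, 0,-27,0,0]'
python3 - <<'E'
from track import *
c=snap('side7','side');print(rot('','',c,yaw=-.056),observe()['tool_pos'])
cv2.imwrite('pics/c5.png',cv2.resize(c['image'][170:370,220:380],(640,800)[::1],interpolation=2)[:600])
E
```

```text
clock: 9.95
tool_pos: [0.5383, -0.0882, 0.1913]
eef_rot: [2.283, 2.159, 0.0]
wrist_force: [-0.2, 0.3, -7.7]
width: 0.155
gripper_force: 58.7
(-57.5, 177, np.float64(0.61)) [ 0.53830123 -0.0882593   0.1913212 ]
```

View pics/c5.png

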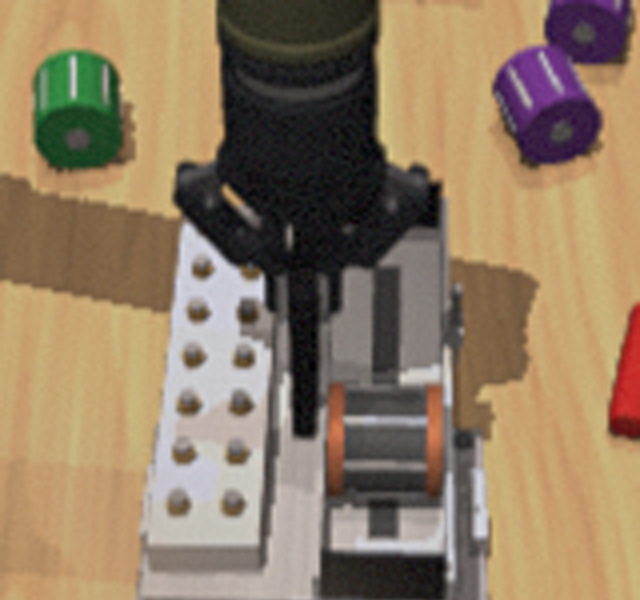

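```bash
cat >> track.py <<'E'
def frame(yaw,tp=None):
    tp=np.array(observe()['tool_pos']) if tp is None else np.array(tp)
    R=np.array([[np.cos(yaw),-np.sin(yaw)],[np.sin(yaw),np.cos(yaw)]])
    org=np.r_[tp[:2]+R@OFF,tp[2]-0.0935]
    return lambda q:org+np.r_[R@np.array(q[:2])/1000,q[2]/1000]
def silh(c,w,y):
    a=np.linspace(0,6.28,90)
    v=[proj(c,w((44,y+30*np.cos(k),36+30*np.sin(k))))[1] for k in a];return np.array([min(v),max(v)])
def rotside(c,w,top,bot):
    ys=np.arange(-104,105,.5);e=[silh(c,w,y)-[top,bot] for y in ys]
    return [ys[np.argmin([abs(x[i]) for x in e])] for i in(0,1)]
E
python3 - <<'E'
from track import *
c=load('side7');w=frame(-.056);P=lambda u,v:np.array([220+u/4-.4,170+v/4-.4])
print('rotor',rotside(c,w,P(0,383)[1],P(0,495)[1]), 'px',P(385,440))
print('stop top near corners',[(proj(c,w((x,-134,26)))-[220,170])*4 for x in(12,76)],'grip near bottom',(proj(c,w((0,-35,6)))-[220,170])*4)
print('wall far',(proj(c,w((80,140,26)))-[220,170])*4)
c0=load('side0');w0=lambda q:np.array([.5488,.2508,0])+np.array(q)/1000
for y in(20,25,30,35):
  print(y,[(proj(c,w((86,y,z)))-[220,170]).round(2)*4 for z in(26,60)],[((proj(c0,w0((86,y,z)))-[310,165])*10+[0,300]).round() for z in(26,60)])
E
```

```text
rotor [np.float64(-59.0), np.float64(-58.0)] px [315.85 279.6 ]
stop top near corners [array([317.56226312, 563.89359656]), array([443.98764254, 565.6436251 ])] grip near bottom [301.58836868 438.28094612]
wall far [445.05304116 194.11411053]
20 [array([458.48, 341.68]), array([460.92, 299.68])] [array([178., 562.]), array([182., 468.])]
25 [array([458.32, 335.12]), array([460.72, 293.08])] [array([177., 550.]), array([180., 457.])]
30 [array([458.2, 328.6]), array([460.56, 286.56])] [array([176., 539.]), array([179., 445.])]
35 [array([458.04, 322.08]), array([460.4 , 280.04])] [array([175., 527.]), array([178., 434.])]
```

Rotor is at crop (385,440), i.e. y≈-58 mm; the pointer finger is at crop (457,285–345), i.e. y≈+29 mm. The pendant cannot tilt the tool, so I'll get the same gentle effect by accelerating the carrier along -y. I simulate the stroke first.

```bash
cat > sim.py <<'E'
import numpy as np
def sim(cum,mu):
    cum=np.r_[0,cum]/1000.;dt=1e-3;v=np.repeat(np.diff(cum)/.125,125)
    v=np.convolve(np.r_[np.zeros(100),v,np.zeros(1500)],np.ones(80)/80,'same')
    r=rv=0.;mx=0
    for a in np.diff(v)/dt:
        rv+=-(2/3)*a*dt; d=mu*dt; rv=0 if abs(rv)<=d else rv-np.sign(rv)*d
        r+=rv*dt;mx=max(mx,r)
    return round(r*1000,1),round(mx*1000,1)
E
python3 - <<'E'
from sim import sim
for n,c in {'75':[-6,-20,-38,-55,-69,-75],'105':[-7,-25,-50,-78,-98,-105],'135':[-8,-28,-58,-92,-120,-133,-135],'asym110':[-14,-40,-66,-88,-102,-110]}.items():
    print(n,[sim(c,m) for m in(.07,.09,.11)])
E
```

```text
75 [(np.float64(18.0), np.float64(30.1)), (np.float64(11.5), np.float64(25.7)), (np.float64(5.8), np.float64(21.6))]
105 [(np.float64(36.5), np.float64(49.5)), (np.float64(28.8), np.float64(44.8)), (np.float64(21.6), np.float64(40.3))]
135 [(np.float64(48.4), np.float64(66.4)), (np.float64(39.1), np.float64(60.6)), (np.float64(36.6), np.float64(55.5))]
asym110 [(np.float64(40.0), np.float64(52.4)), (np.float64(33.9), np.float64(47.8)), (np.float64(28.8), np.float64(43.6))]
```

```bash
python3 - <<'E'
from sim import sim
import numpy as np
for s in ([12,30,27,23,19,15,12,11,10,8,7,6,4,3,1],[12,25,22,18,14,12,11,9,8,7,5,4,2,1],[14,32,29,26,22,18,15,13,12,10,9,8,6,5,3,2],[14,34,32,29,26,22,19,16,14,13,11,10,8,7,5,4,2,1],[14,36,35,32,29,26,23,20,17,15,13,12,10,9,7,6,4,3,1]):
    print(sum(s),[sim(-np.cumsum(s),m) for m in(.07,.09,.11)],(-np.cumsum(s)).tolist())
E
```

```text
188 [(np.float64(61.1), np.float64(62.7)), (np.float64(55.0), np.float64(55.8)), (np.float64(49.1), np.float64(49.9))] [-12, -42, -69, -92, -111, -126, -138, -149, -159, -167, -174, -180, -184, -187, -188]
150 [(np.float64(45.3), np.float64(46.9)), (np.float64(40.2), np.float64(40.9)), (np.float64(36.0), np.float64(36.3))] [-12, -37, -59, -77, -91, -103, -114, -123, -131, -138, -143, -147, -149, -150]
224 [(np.float64(72.9), np.float64(74.9)), (np.float64(65.4), np.float64(66.4)), (np.float64(59.0), np.float64(59.5))] [-14, -46, -75, -101, -123, -141, -156, -169, -181, -191, -200, -208, -214, -219, -222, -224]
267 [(np.float64(88.1), np.float64(90.2)), (np.float64(78.7), np.float64(79.7)), (np.float64(70.4), np.float64(71.2))] [-14, -48, -80, -109, -135, -157, -176, -192, -206, -219, -230, -240, -248, -255, -260, -264, -266, -267]
312 [(np.float64(104.5), np.float64(107.1)), (np.float64(93.3), np.float64(94.5)), (np.float64(82.8), np.float64(84.1))] [-14, -50, -85, -117, -146, -172, -195, -215, -232, -247, -260, -272, -282, -291, -298, -304, -308, -311, -312]
```

Use the 188 mm stroke (about +55 mm expected), then measure.

```bash
python3 -m pendant '[0,-12,0,0, 0,-42,0,0, 0,-69,0,0, 0,-92,0,0, 0,-111,0,0, 0,-126,0,0, 0,-138,0,0, 0,-149,0,0, 0,-159,0,0, 0,-167,0,0, 0,-174,0,0, 0,-180,0,0]' >/dev/null; python3 -m pendant '[0,-4,0,0, 0,-7,0,0, 0,-8,0,0, 0,-8,0,0, 0,-8,0,0]'
python3 - <<'E'
from track import *
c=snap('side8','side');w=frame(-.056);print(rot('','',c,yaw=-.056))
u0,v0=(proj(c,w((44,0,36)))).round().astype(int)
print(u0,v0);x0,y0=u0-60,v0-60
cv2.imwrite('pics/c6.png',cv2.resize(c['image'][y0:y0+120,x0:x0+120],(600,600),interpolation=2));print(x0,y0)
E
```

```text
clock: 12.12
tool_pos: [0.5384, -0.2761, 0.1913]
eef_rot: [-2.283, -2.159, -0.0]
wrist_force: [-0.4, -0.2, -8.4]
width: 0.151
gripper_force: 58.7
(-4.5, 186, np.float64(0.5))
320 331
260 271
```

View pics/c6.png

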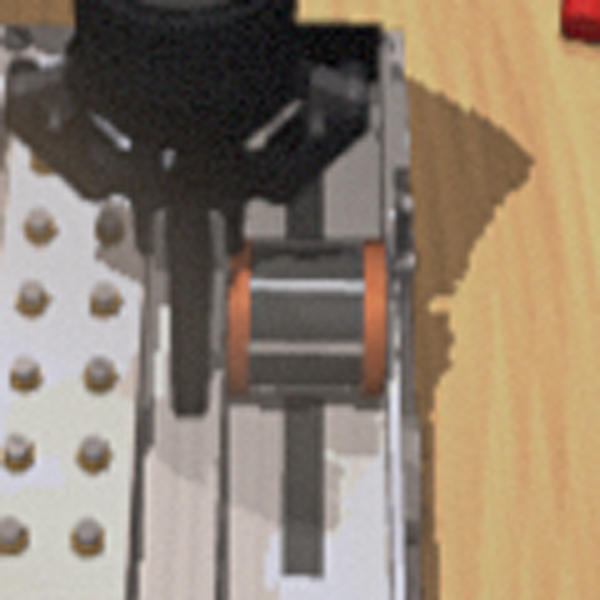

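```bash
python3 - <<'E'
from track import *
c=load('side8');w=frame(-.056)
print(rotside(c,w,271+240/5-.4,271+404/5-.4))
g=lambda q:((proj(c,w(q))-[260,271])*5).round()
print('grip near bottom/top',g((0,-35,6)),g((0,-35,120)))
for y in(20,25,30,35):print(y,[g((86,y,z)) for z in(16,26,45,63)])
print([g((x,y,6)) for x,y in((44,104),(44,-104))],'strip')
E
```

```text
[np.float64(-8.5), np.float64(-11.0)]
grip near bottom/top [187. 417.] [183. 244.]
20 [array([407., 286.]), array([408., 272.]), array([410., 244.]), array([413., 216.])]
25 [array([406., 276.]), array([408., 261.]), array([410., 233.]), array([412., 206.])]
30 [array([406., 266.]), array([407., 251.]), array([410., 223.]), array([412., 195.])]
35 [array([406., 255.]), array([407., 241.]), array([409., 212.]), array([412., 185.])]
[array([301., 133.]), array([300., 583.])] strip
```

```bash
python3 - <<'E'
from sim import sim
import numpy as np
print(sim(-np.cumsum([12,30,27,23,19,15,12,11,10,8,7,6,4,3,1]),.11))
up=[1,3,4,6,7,8,10,11,12,12,12,12]
for s in ([0,-14,-14,-12,-10,-9,-8,-6,-5,-3,-2,-1],[0,-16,-15,-13,-11,-10,-9,-7,-6,-4,-3,-1],[-4,-20,-17,-14,-12,-11,-9,-8,-6,-5,-3,-1],[-4,-22,-19,-16,-13,-12,-10,-9,-7,-6,-4,-2]):
    print(sum(up),sum(s),[sim(np.cumsum(up+s),m) for m in(.09,.1,.11,.12)],np.cumsum(s).tolist())
print(np.cumsum(up).tolist())
E
```

```text
(np.float64(49.1), np.float64(49.9))
98 -84 [(np.float64(63.1), np.float64(63.3)), (np.float64(58.3), np.float64(58.5)), (np.float64(54.1), np.float64(54.2)), (np.float64(50.2), np.float64(50.3))] [0, -14, -28, -40, -50, -59, -67, -73, -78, -81, -83, -84]
98 -95 [(np.float64(68.3), np.float64(68.7)), (np.float64(63.2), np.float64(63.5)), (np.float64(58.8), np.float64(59.0)), (np.float64(54.8), np.float64(54.9))] [0, -16, -31, -44, -55, -65, -74, -81, -87, -91, -94, -95]
98 -110 [(np.float64(77.7), np.float64(78.1)), (np.float64(72.4), np.float64(72.7)), (np.float64(67.6), np.float64(67.8)), (np.float64(63.4), np.float64(63.6))] [-4, -24, -41, -55, -67, -78, -87, -95, -101, -106, -109, -110]
98 -124 [(np.float64(84.4), np.float64(85.0)), (np.float64(79.0), np.float64(79.4)), (np.float64(73.9), np.float64(74.3)), (np.float64(69.4), np.float64(69.6))] [-4, -26, -45, -61, -74, -86, -96, -105, -112, -118, -122, -124]
[1, 4, 8, 14, 21, 29, 39, 50, 62, 74, 86, 98]
```

```bash
python3 - <<'E'
from sim import sim
import numpy as np
up=[1,3,4,6,7,8,9,10,10,10,10,10]
for s in ([2,-9,-11,-9,-8,-6,-5,-4,-2,-1,0,0],[1,-10,-11,-10,-8,-7,-5,-4,-2,-1,0,0],[2,-8,-10,-8,-7,-5,-4,-3,-1,0,0,0],[0,-12,-12,-10,-9,-7,-6,-4,-3,-1,0,0]):
    print(sum(up),sum(s),[sim(np.cumsum(up+s),m) for m in(.09,.1,.11,.12)],np.cumsum(s).tolist())
print(np.cumsum(up).tolist())
E
```

```text
88 -53 [(np.float64(39.1), np.float64(39.3)), (np.float64(35.7), np.float64(35.8)), (np.float64(32.7), np.float64(32.8)), (np.float64(30.1), np.float64(30.2))] [2, -7, -18, -27, -35, -41, -46, -50, -52, -53, -53, -53]
88 -57 [(np.float64(41.7), np.float64(41.9)), (np.float64(38.3), np.float64(38.5)), (np.float64(35.3), np.float64(35.4)), (np.float64(32.4), np.float64(32.5))] [1, -9, -20, -30, -38, -45, -50, -54, -56, -57, -57, -57]
88 -44 [(np.float64(35.4), np.float64(35.6)), (np.float64(32.3), np.float64(32.5)), (np.float64(29.6), np.float64(29.7)), (np.float64(27.3), np.float64(27.3))] [2, -6, -16, -24, -31, -36, -40, -43, -44, -44, -44, -44]
88 -64 [(np.float64(45.5), np.float64(45.8)), (np.float64(41.8), np.float64(42.0)), (np.float64(38.6), np.float64(38.8)), (np.float64(35.8), np.float64(35.9))] [0, -12, -24, -34, -43, -50, -56, -60, -63, -64, -64, -64]
[1, 4, 8, 14, 21, 29, 38, 48, 58, 68, 78, 88]
```

```bash
python3 -m pendant '[0,1,0,0, 0,4,0,0, 0,8,0,0, 0,14,0,0, 0,21,0,0, 0,29,0,0, 0,38,0,0, 0,48,0,0, 0,58,0,0, 0,68,0,0, 0,78,0,0, 0,88,0,0]' >/dev/null; python3 -m pendant '[0,0,0,0, 0,-12,0,0, 0,-24,0,0, 0,-34,0,0, 0,-43,0,0, 0,-50,0,0, 0,-56,0,0, 0,-60,0,0, 0,-63,0,0, 0,-64,0,0, 0,-64,0,0, 0,-64,0,0]'
python3 - <<'E'
from track import *
c=snap('side9','side');w=frame(-.056);print(rot('','',c,yaw=-.056))
u0,v0=(proj(c,w((44,10,36)))).round().astype(int)
x0,y0=u0-50,v0-50;print(x0,y0)
cv2.imwrite('pics/c7.png',cv2.resize(c['image'][y0:y0+100,x0:x0+100],(600,600),interpolation=2))
g=lambda q:((proj(c,w(q))-[x0,y0]+.4)*6).round()
for y in(10,20,25,30,35,40):print(y,g((86,y,20)),((silh(c,w,y)-y0+.4)*6).round())
print('grip near bottom',g((0,-35,6)))
E
```

```text
clock: 15.18
tool_pos: [0.5383, -0.2521, 0.1913]
eef_rot: [-2.282, -2.159, -0.0]
wrist_force: [0.7, -0.4, -6.8]
width: 0.157
gripper_force: 58.7
(39.1, 96, np.float64(0.29))
270 266
10 [426. 334.] [213. 396.]
20 [425. 310.] [189. 371.]
25 [425. 297.] [177. 358.]
30 [424. 285.] [165. 346.]
35 [424. 273.] [153. 333.]
40 [424. 261.] [142. 321.]
grip near bottom [165. 469.]
```

View pics/c7.png

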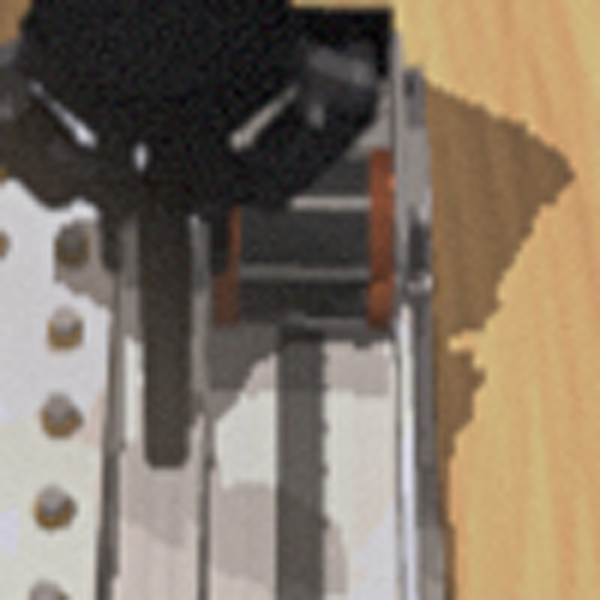

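Rotor now spans crop v 150–326, i.e. y≈37 mm; the clip block at crop (418,282) gives about 30. I'm out of picture views, so I refine the pointer numerically by warping the plane of the outer wall from several shots.

```bash
python3 - <<'E'
from track import *
F={'side0':lambda q:np.array([.5488,.2508,0])+np.array(q)/1000}
F['side1']=F['side0']
F['side7']=frame(-.056,[.5383,-.0882,.1913]);F['side8']=frame(-.056,[.5384,-.2761,.1913]);F['side9']=frame(-.056)
ys=np.arange(4,64,3);zs=np.arange(72,4,-6)
for X in (84,88):
  P=[]
  for n,w in F.items():
    c=load(n);uv=np.array([[proj(c,w((X,y,z))) for y in ys] for z in zs],np.float32)
    g=cv2.cvtColor(cv2.GaussianBlur(c['image'],(0,0),.6),cv2.COLOR_BGR2HSV)[...,1]
    P.append(cv2.remap(g,uv[...,0],uv[...,1],cv2.INTER_LINEAR))
  print('X',X,'saturation (wood high, steel low); mean; y=',ys.tolist())
  M=np.mean(P,0)
  for z,r in zip(zs,M):print(z,r.round().astype(int).tolist())
for n in('top0',):
  c=load(n);w=F['side0'];g=cv2.cvtColor(c['image'],cv2.COLOR_BGR2HSV)
  print('top sat/val rows 203-211 cols 200-219')
  for v in range(203,212):print(v,g[v,200:220,1].tolist(),g[v,200:220,2].tolist())
c=load('top0');w=F['side0']
for y in(20,30,40):print(y,[proj(c,w((86,y,z))).round(1) for z in(10,26,60)])
E
```

```text
X 84 saturation (wood high, steel low); mean; y= [4, 7, 10, 13, 16, 19, 22, 25, 28, 31, 34, 37, 40, 43, 46, 49, 52, 55, 58, 61]
72 [70, 67, 67, 61, 55, 56, 70, 84, 92, 93, 93, 92, 89, 87, 86, 85, 84, 87, 93, 95]
66 [60, 63, 62, 62, 61, 53, 45, 47, 63, 81, 89, 90, 90, 88, 85, 83, 82, 80, 80, 85]
60 [42, 46, 51, 54, 56, 58, 53, 42, 35, 40, 57, 76, 84, 87, 85, 82, 81, 80, 78, 77]
54 [30, 33, 36, 39, 43, 47, 51, 51, 45, 34, 30, 34, 50, 69, 78, 83, 81, 80, 80, 78]
48 [30, 25, 24, 27, 30, 31, 33, 40, 44, 44, 36, 29, 29, 35, 49, 62, 74, 78, 79, 80]
42 [40, 31, 23, 21, 20, 22, 23, 23, 26, 35, 40, 39, 35, 30, 31, 36, 47, 57, 68, 73]
36 [55, 45, 33, 24, 20, 18, 18, 20, 19, 19, 25, 32, 36, 35, 33, 31, 32, 37, 45, 54]
30 [55, 54, 49, 42, 28, 21, 18, 16, 17, 18, 17, 19, 23, 27, 31, 32, 31, 31, 32, 36]
24 [55, 50, 49, 47, 45, 38, 25, 20, 17, 17, 18, 17, 16, 18, 21, 23, 27, 29, 30, 30]
18 [58, 54, 47, 42, 42, 41, 40, 34, 26, 20, 17, 17, 17, 15, 16, 17, 18, 20, 24, 27]
12 [59, 56, 53, 47, 41, 37, 36, 37, 38, 30, 27, 20, 18, 17, 16, 16, 16, 16, 16, 19]
6 [57, 56, 54, 50, 47, 42, 38, 34, 33, 35, 33, 3
[... 2616 characters left out ...]
, 133, 134, 133, 136] [153, 153, 154, 146, 128, 121, 138, 143, 129, 97, 102, 133, 133, 103, 103, 130, 146, 147, 150, 159]
210 [49, 47, 47, 45, 38, 26, 15, 14, 10, 7, 16, 21, 18, 17, 39, 64, 76, 77, 85, 97] [141, 140, 141, 137, 135, 136, 149, 143, 124, 105, 113, 134, 131, 104, 98, 111, 118, 122, 129, 142]
211 [7, 2, 2, 3, 9, 5, 3, 7, 14, 12, 10, 17, 18, 11, 6, 8, 12, 12, 13, 24] [143, 142, 141, 146, 149, 152, 151, 145, 131, 124, 129, 137, 131, 114, 121, 126, 129, 128, 134, 139]
20 [array([213.3, 209.2]), array([212.2, 208.6]), array([209.9, 207.2])]
30 [array([209.4, 209.1]), array([208.3, 208.4]), array([205.9, 207.1])]
40 [array([205.5, 209. ]), array([204.3, 208.3]), array([201.9, 206.9])]
```

```bash
python3 - <<'E'
from sim import sim
import numpy as np
for s in ([5,11,10,9,8,6,5,3,2,1],[6,12,10,9,7,6,4,3,2,1],[4,11,10,9,8,7,5,3,2,1]):
    print(sum(s),[sim(-np.cumsum(s),m) for m in(.08,.09,.1,.11)],np.cumsum(s).tolist())
# rotor check in side9: vertical profile on lane columns
from track import *
c=load('side9');g=cv2.cvtColor(c['image'],cv2.COLOR_BGR2HSV)
for u in(333,334):print(u,[tuple(map(int,g[v,u,:3])) for v in range(286,326)])
w=frame(-.056);print([ (y,silh(c,w,y).round(1)) for y in(30,35,40)],proj(c,w((70,35,66))))
E
```

```text
60 [(np.float64(11.0), np.float64(11.6)), (np.float64(9.8), np.float64(10.2)), (np.float64(8.6), np.float64(8.9)), (np.float64(7.7), np.float64(7.9))] [5, 16, 26, 35, 43, 49, 54, 57, 59, 60]
60 [(np.float64(12.5), np.float64(12.9)), (np.float64(11.2), np.float64(11.5)), (np.float64(10.0), np.float64(10.3)), (np.float64(9.0), np.float64(9.2))] [6, 18, 28, 37, 44, 50, 54, 57, 59, 60]
60 [(np.float64(10.3), np.float64(11.0)), (np.float64(9.1), np.float64(9.5)), (np.float64(8.0), np.float64(8.3)), (np.float64(7.0), np.float64(7.2))] [4, 15, 25, 34, 42, 49, 54, 57, 59, 60]
333 [(13, 23, 132), (13, 17, 139), (13, 22, 140), (16, 20, 138), (8, 52, 118), (7, 135, 102), (9, 160, 107), (8, 158, 110), (9, 154, 114), (9, 146, 122), (9, 151, 123), (9, 157, 127), (9, 155, 130), (9, 153, 137), (9, 151, 130), (10, 155, 122), (9, 147, 120), (9, 155, 115), (9, 155, 115), (9, 157, 117), (9, 145, 118), (10, 161, 106), (10, 154, 103), (8, 138, 102), (9, 156, 93), (10, 151, 88), (10, 145, 88), (10, 144, 122), (9, 152, 126), (11, 157, 115), (9, 141, 110), (9, 143, 105), (9, 147, 90), (10, 139, 77), (7, 91, 70), (8, 27, 75), (4, 19, 93), (10, 24, 161), (13, 17, 184), (14, 19, 176)]
334 [(11, 21, 131), (8, 16, 131), (7, 17, 132), (8, 16, 128), (8, 48, 117), (9, 122, 98), (9, 153, 102), (9, 149, 106), (8, 140, 111), (10, 150, 124), (9, 146, 138), (10, 149, 130), (9, 153, 125), (10, 155, 133), (9, 154, 131), (8, 149, 125), (9, 157, 114), (8, 145, 116), (9, 145, 116), (9, 150, 112), (9, 157, 109), (10, 144, 106), (9, 144, 99), (9, 150, 97), (8, 135, 96), (9, 146, 94), (10, 141, 96), (8, 148, 119), (10, 151, 123), (9, 139, 114), (9, 138, 107), (9, 136, 101), (9, 126, 87), (8, 100, 82), (9, 75, 71), (12, 34, 76), (15, 19, 109), (20, 13, 178), (20, 11, 205), (15, 16, 188)]
[(30, array([293.1, 323.2])), (35, array([291.2, 321.2])), (40, array([289.2, 319.1]))] [333.27934987 297.09528316]
```

```bash
cat >> track.py <<'E'
def ring(n,yaw=-.056,c=None,tp=None):
    c=c or snap(n,'side');w=frame(yaw,tp);res=[]
    s=cv2.cvtColor(c['image'],cv2.COLOR_BGR2HSV).astype(float)
    u0=proj(c,w((70,0,60)))[0]
    for u in(int(u0)-1,int(u0),int(u0)+1):
        col=((s[:,u,1]>75)&(s[:,u,0]<13)&(s[:,u,0]>3))
        a=int(proj(c,w((70,134,36)))[1]);b=int(proj(c,w((70,-125,36)))[1])
        v=np.nonzero(col[a:b])[0]+a
        if len(v)>12: res.append(rotside(c,w,v.min()-.5,v.max()+.5)+[len(v)])
    return [list(map(float,r)) for r in res]
E
python3 - <<'E'
from track import *
print(ring('',c=load('side9')))
E
python3 -m pendant '[0,6,0,0, 0,18,0,0, 0,28,0,0, 0,37,0,0, 0,44,0,0, 0,50,0,0, 0,54,0,0, 0,57,0,0, 0,59,0,0, 0,60,0,0, 0,60,0,0, 0,60,0,0]'
python3 - <<'E'
from track import *
print(ring('side10'))
E
```

```text
[[36.5, 36.5, 30.0], [36.5, 36.5, 30.0], [36.5, 39.0, 29.0]]
clock: 16.73
tool_pos: [0.5383, -0.1926, 0.1913]
eef_rot: [2.283, 2.158, -0.0]
wrist_force: [-0.4, 0.4, -7.6]
width: 0.16
gripper_force: 58.7
[[25.0, 25.0, 29.0], [25.0, 25.0, 29.0], [25.0, 27.5, 28.0]]
```

```bash
for i in 1 2; do python3 -m pendant '[0,0,0,0, 0,0,0,0, 0,0,0,0, 0,0,0,0, 0,0,0,0, 0,0,0,0, 0,0,0,0, 0,0,0,0, 0,0,0,0, 0,0,0,0, 0,0,0,0, 0,0,0,0]' >/dev/null; done
python3 -m pendant '[0,0,0,0, 0,0,0,0, 0,0,0,0, 0,0,0,0, 0,0,0,0, 0,0,0,0]'
python3 - <<'E'
from track import *
c=snap('side11','side');print(ring('',c=c));w=frame(-.056)
for q in((86,26.5,65),(86,26.5,37),(86,20,37),(86,16,37),(86,16,20)):print(q,proj(c,w(q)).round(1))
g=cv2.cvtColor(c['image'],cv2.COLOR_BGR2HSV);u=int(round(proj(c,w((86,26,40)))[0]));v0=int(proj(c,w((86,26,80)))[1])
for k in(-2,-1,0,1):print(u+k,v0,g[v0:v0+36,u+k,2].tolist(),g[v0:v0+36,u+k,1].tolist())
# nest visible near -y edge: project corners to compare
E
```

```text
clock: 20.52
tool_pos: [0.5383, -0.1924, 0.1914]
eef_rot: [2.283, 2.158, 0.0]
wrist_force: [-0.4, 0.3, -6.9]
width: 0.161
gripper_force: 58.7
[[25.0, 25.0, 29.0], [25.0, 25.0, 29.0], [25.0, 27.5, 28.0]]
(86, 26.5, 65) [339.  277.7]
(86, 26.5, 37) [338.4 286.3]
(86, 20, 37) [338.5 288.8]
(86, 16, 37) [338.5 290.3]
(86, 16, 20) [338.2 295.4]
336 273 [138, 140, 137, 125, 92, 75, 62, 55, 64, 69, 65, 59, 57, 63, 63, 81, 131, 110, 76, 81, 68, 89, 107, 112, 117, 115, 119, 134, 141, 144, 144, 143, 144, 147, 148, 147] [115, 117, 121, 114, 61, 20, 4, 23, 12, 22, 20, 17, 13, 8, 8, 22, 19, 16, 20, 16, 23, 26, 29, 16, 9, 13, 11, 11, 13, 12, 16, 12, 9, 12, 12, 7]
337 273 [139, 140, 138, 125, 123, 120, 88, 60, 51, 50, 54, 57, 59, 58, 54, 79, 133, 116, 81, 76, 79, 79, 80, 85, 83, 84, 84, 90, 87, 85, 84, 76, 73, 79, 81, 70] [123, 120, 124, 112, 35, 13, 14, 34, 20, 20, 5, 27, 17, 26, 24, 16, 19, 22, 9, 13, 19, 16, 29, 21, 22, 18, 18, 25, 32, 21, 18, 23, 17, 29, 19, 4]
338 273 [137, 138, 140, 129, 154, 160, 122, 82, 77, 65, 67, 68, 70, 74, 67, 84, 131, 116, 79, 83, 95, 111, 118, 117, 125, 134, 141, 147, 153, 148, 150, 111, 79, 78, 74, 76] [112, 120, 120, 99, 23, 10, 15, 22, 17, 24, 15, 23, 11, 21, 23, 9, 16, 24, 19, 18, 19, 21, 19, 22, 20, 19, 22, 17, 23, 24, 20, 25, 23, 20, 14, 17]
339 273 [131, 133, 132, 123, 103, 94, 89, 86, 92, 89, 95, 104, 103, 95, 102, 115, 145, 130, 103, 101, 114, 135, 143, 143, 144, 142, 145, 142, 146, 144, 147, 110, 81, 80, 81, 78] [115, 111, 122, 106, 50, 11, 9, 12, 11, 17, 13, 17, 15, 11, 15, 18, 16, 18, 20, 18, 18, 13, 16, 21, 18, 18, 21, 22, 23, 16, 19, 19, 19, 13, 19, 23]
```

Numeric column: finger tip bright at (338,278), dark face to v 287, clip body at v 289–293. This matches a pointer at y=26.5 mm with the rotor steady at about 25 mm over 3.8 s. Lowering now.

```bash
python3 -m pendant '[0,0,-3,0, 0,0,-10,0, 0,0,-20,0, 0,0,-32,0, 0,0,-44,0, 0,0,-55,0, 0,0,-64,0, 0,0,-71,0, 0,0,-76,0, 0,0,-79,0, 0,0,-81,0, 0,0,-82,0]'
python3 - <<'E'
from track import *
print(ring('side12'))
c=load('side12');w=frame(-.056);g=cv2.cvtColor(c['image'],cv2.COLOR_BGR2GRAY)
E
python3 -m pendant '[0,0,-1,0, 0,0,-2,0, 0,0,-3,0, 0,0,-4,0, 0,0,-4.5,0, 0,0,-5,0, 0,0,-5,0]'
```

```text
clock: 22.08
tool_pos: [0.5384, -0.1925, 0.1094]
eef_rot: [2.283, 2.158, 0.0]
wrist_force: [-0.6, -0.5, -6.4]
width: 0.158
gripper_force: 58.7
[[26.0, 27.0, 27.0], [26.0, 27.0, 27.0], [26.0, 27.0, 27.0]]
clock: 23.0
tool_pos: [0.5383, -0.1924, 0.1043]
eef_rot: [2.283, 2.158, -0.0]
wrist_force: [0.6, 0.2, -8.0]
width: 0.157
gripper_force: 58.7
```

```bash
python3 -m pendant '[0,0,-0.3,0, 0,0,-0.6,0, 0,0,-0.9,0, 0,0,-0.9,0]'; python3 -m pendant '[0,0,-0.3,0, 0,0,-0.6,0, 0,0,-0.6,0]'
```

```text
clock: 23.5
tool_pos: [0.5383, -0.1925, 0.1036]
eef_rot: [2.283, 2.158, 0.0]
wrist_force: [-0.5, -0.6, -6.3]
width: 0.151
gripper_force: 59.0
clock: 23.88
tool_pos: [0.5384, -0.1925, 0.1035]
eef_rot: [2.283, 2.158, 0.001]
wrist_force: [-3.6, 1.0, 1.7]
width: 0.159
gripper_force: 59.7
```

```bash
python3 -m pendant '[0,0,-0.3,0, 0,0,-0.5,0, 0,0,-0.5,0]'; python3 - <<'E'
from track import *
print(ring('side13'));c=load('side13');w=frame(-.056)
g=cv2.cvtColor(c['image'],cv2.COLOR_BGR2HSV)
# near -y edges: carrier bottom edge vs nest edge along x=-40 and +40 columns
N=lambda q:np.array([.5386,-.1846,.01])+np.array([np.cos(.056)*q[0]+np.sin(.056)*q[1],-np.sin(.056)*q[0]+np.cos(.056)*q[1],q[2]])/1000
for x in(-70,-50,60,):
    a=proj(c,N((x,-140,0)));b=proj(c,N((x,-160,0)));u=int(round((a[0]+b[0])/2))
    print(x,u,'pred carrier edge',a.round(1),'nest edge',b.round(1),'val from',int(a[1])-8,g[int(a[1])-8:int(b[1])+5,u,2].tolist())
E
```

```text
clock: 24.25
tool_pos: [0.5383, -0.1925, 0.1035]
eef_rot: [-2.283, -2.158, -0.001]
wrist_force: [-5.1, 1.8, 6.0]
width: 0.157
gripper_force: 60.6
[[25.0, 26.0, 27.0], [25.0, 26.0, 27.0], [73.5, 26.0, 28.0]]
-70 260 pred carrier edge [260.7 388. ] nest edge [259.9 397.1] val from 379 [138, 180, 196, 195, 196, 194, 196, 196, 161, 136, 149, 152, 153, 154, 153, 153, 158, 155, 134, 114, 146, 188, 200]
-50 270 pred carrier edge [270.6 388.1] nest edge [269.8 397.3] val from 380 [154, 184, 190, 187, 188, 188, 194, 160, 130, 136, 149, 149, 147, 148, 151, 155, 151, 140, 121, 146, 182, 190]
60 325 pred carrier edge [324.7 388.8] nest edge [324.7 397.9] val from 380 [57, 57, 47, 50, 50, 48, 45, 46, 92, 118, 139, 145, 146, 145, 145, 145, 171, 175, 132, 85, 156, 200]
```

```bash
python3 -m pendant '[0,0,0,0, 0,0,0,0, 0,0,0,0, 0,0,0,0, 0,0,0,0, 0,0,0,0]' 0; python3 - <<'E'
from track import *
print(ring('side14'))
E
python3 -m pendant '[0,0,2,0, 0,0,8,0, 0,0,20,0, 0,0,38,0, 0,0,60,0, 0,0,84,0, 0,0,108,0, 0,0,132,0, 0,0,150,0, 0,0,160,0, 0,0,165,0, 0,0,166,0]'
python3 -m pendant '[0,10,0,0, 0,35,0,0, 0,75,0,0, 0,120,0,0, 0,170,0,0, 0,220,0,0, 0,270,0,0, 0,315,0,0, 0,345,0,0, 0,365,0,0, 0,375,0,0, 0,375,0,0]'
python3 - <<'E'
from track import *
print(ring('side15',tp=[.5383,-.1925,.1035]));c=snap('top15','top')
w=frame(-.056,[.5383,-.1925,.1035]);g=cv2.cvtColor(c['image'],cv2.COLOR_BGR2HSV)
m=cv2.inRange(g,(4,75,60),(13,255,255));a=proj(c,w((44,25,36)));P=m[int(a[1])-25:int(a[1])+25,int(a[0])-60:int(a[0])+60]
v,u=np.nonzero(P);u=u+int(a[0])-60
print('top ring cols',np.percentile(u,[2,50,98]) if len(u) else None,len(u))
for y in(15,20,25,30,35):
  q=[proj(c,w((x,y+30*np.cos(k),36+30*np.sin(k))))[0] for x in(18,70) for k in np.linspace(0,6.28,60)];print(y,round(min(q),1),round(max(q),1))
print('tip/body pred',[proj(c,w(q)).round(1).tolist() for q in((86,26.5,65),(86,20,37))])
b=proj(c,w((86,24,40))).round().astype(int)
for r in range(b[1]-3,b[1]+4):print(r,b[0]-9,g[r,b[0]-9:b[0]+9,2].tolist(),g[r,b[0]-9:b[0]+9,1].tolist())
E
```

```text
clock: 25.05
tool_pos: [0.5383, -0.1924, 0.1023]
eef_rot: [2.283, 2.158, 0.0]
wrist_force: [-0.7, 0.3, -0.2]
width: 0.502
gripper_force: 0.0
[[25.5, 27.0, 27.0], [25.5, 27.0, 27.0], [25.5, 27.0, 27.0]]
clock: 26.6
tool_pos: [0.5381, -0.1923, 0.268]
eef_rot: [-2.283, -2.158, 0.001]
wrist_force: [-1.2, 0.3, -0.5]
width: 0.502
gripper_force: 0.0
clock: 28.1
tool_pos: [0.5383, 0.1824, 0.2681]
eef_rot: [2.283, 2.158, -0.001]
wrist_force: [0.1, 0.1, 0.0]
width: 0.5
gripper_force: 0.0
[[91.5, 26.0, 28.0], [25.0, 26.0, 27.0], [25.0, 26.0, 27.0]]
top ring cols [371. 382. 393.] 198
15 374.2 399.8
20 372.2 397.8
25 370.2 395.8
30 368.2 393.8
35 366.3 391.8
tip/body pred [[385.3, 215.5], [386.3, 216.7]]
213 376 [152, 163, 165, 163, 157, 149, 146, 146, 145, 149, 155, 159, 161, 167, 167, 164, 159, 158] [37, 39, 40, 42, 49, 55, 56, 54, 56, 60, 67, 74, 76, 81, 92, 98, 109, 113]
214 376 [126, 143, 149, 149, 147, 146, 155, 160, 160, 161, 166, 164, 166, 165, 164, 158, 147, 143] [20, 23, 24, 22, 28, 26, 25, 22, 22, 22, 29, 33, 32, 34, 39, 45, 50, 55]
215 376 [104, 112, 119, 117, 115, 123, 142, 154, 158, 165, 168, 168, 168, 172, 171, 168, 162, 164] [22, 25, 21, 22, 22, 23, 23, 22, 21, 19, 21, 24, 21, 22, 21, 23, 24, 26]
216 376 [100, 98, 97, 89, 85, 99, 110, 116, 127, 152, 159, 161, 164, 171, 175, 174, 175, 175] [26, 26, 24, 26, 24, 21, 23, 20, 22, 18, 21, 24, 22, 24, 22, 23, 23, 25]
217 376 [102, 98, 91, 84, 84, 104, 102, 88, 98, 137, 151, 151, 153, 165, 174, 176, 177, 175] [25, 21, 20, 21, 15, 10, 18, 20, 23, 20, 19, 24, 23, 25, 25, 25, 24, 23]
218 376 [111, 109, 103, 92, 94, 115, 109, 84, 83, 118, 142, 144, 139, 148, 160, 167, 170, 173] [23, 26, 32, 25, 14, 11, 14, 18, 22, 22, 23, 18, 22, 24, 22, 21, 23, 25]
219 376 [123, 122, 118, 113, 107, 113, 109, 92, 89, 108, 134, 140, 122, 127, 146, 155, 162, 161] [48, 52, 52, 63, 60, 45, 47, 58, 66, 33, 25, 22, 21, 16, 12, 15, 19, 16]
```

```bash
python3 -c "
from station import *
print(sign_off())"
```

```text
the job is handed in; nothing more can be done
None
```

The carrier is seated flat and square in the nest and released, with the rotor at about 26 mm against a pointer measured at about 26.5 mm. It held there 3.8 s, about 9 cm above the nest plate. The pendant cannot tilt the tool, so I rolled the rotor with gentle sideways accelerations instead of a real tilt; it overshot the pointer by about 10 mm once and was brought back before the hold. Job handed in at about 28 s; no verdict was returned.

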